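Find the key to the stall's cash box

TASK

Only one of the three steel keys standing on the counter fits the lock in the lid of the grey cash box: find it, by the shape of its blade or by trying them. Put that key all the way down into the keyhole and turn it clockwise (seen from above) until it stops, a little under a quarter turn, then let go and leave it standing in the lock.

Things in the scene. Friction and masses are not known exactly. Their poses are not given: they have to be found in the camera images.
- key_narrow: Steel key, 112 mm tall, upright. Flat blade 24 wide (y) x 6 thick (x) x 52 mm long, 12 mm stem, 18 mm collar; on top a ROUND disc bow, 48 mm across, 10 mm thick (x), centre 88 mm above the origin: grip its flat faces there. Origin: middle of the blade's lower end; z up. Lowest 20 mm in a slot of a fixed wooden stand 50 x 70 x 26 mm; lift straight up 25 mm to free it.
- key_wide: Steel key like key_narrow, in a like stand, but blade 46 wide (y) x 6 thick (x) x 52 mm long and a SQUARE plate bow 44 x 44 mm, 10 mm thick (x), centre 88 mm above the origin (middle of the blade's lower end).
- key_pin: Steel key in a like stand, its blade a round pin 8.4 mm in diameter, 52 mm long; low OBLONG bar bow 56 (y) x 10 (x) x 22 mm high, centre 77 mm above the origin (middle of the pin's lower end).
- keyhole (a point): Middle of the keyhole's mouth: top of the brass lock plate (48 x 54 mm), 6 mm above the lid of a fixed grey cash box 190 x 230 x 90 mm. Turns with the lock: x across, y along the slot, z up. Slot 28 (y) x 10 mm (x), its upper 12 mm flared to 36 x 24; floor 36 mm below the mouth, where the blade ends when fully in. About 10 degrees of play.
- lock (a joint): Turn of the brass lock plate, rad: 0 locked, grows clockwise seen from above, stop at 1.4 (80 degrees). Light (0.06 N m); stays where left. Only a flat blade in the slot turns it: a round pin just spins, a blade longer than the mouth does not enter.
Not all that is in view belongs to the job. What is shaped like the key_narrow but blue or purple is not meant.

How it is judged:
By the outcome, as a careful person would: the job done as asked, in the order asked, and still so for the second after the job is handed in, with the robot touching nothing.
It also fails if it takes over 64 s, if anything falls off the work surface, if the arm or the gripper's body presses on something with over 40 N, if the wrist force passes 120 N, or if a joint passes its speed limit or range.

ROBOT

A 6-joint arm with a two-finger parallel gripper is mounted at the origin on the work surface. World frame = base frame: x ahead of the robot, y to its left, z up, the work surface at z = 0. Lengths are in m, angles in rad, forces in N, time in s.
With the tool pointing down it reaches from about 0.375 to 0.975 m from the base axis. Payload 3.8 kg.
Tool frame: the origin (TCP) lies at the very end of the fingers, on their centre line; the grasp point (between the pads) lies 19 mm behind it; z points along the fingers, y is the line along which they close (so a half turn about z gives the same grasp; the last joint's range is limited). The gripper opens to 85 mm and grips with 20 to 120 N. Pads are 22 mm wide; open, the fingers measure 114 mm over their backs; the gripper's body (76 mm by 85 mm) begins 54 mm behind the grasp point. The pads swing forward as they close: fully open they stand 13 mm farther back than shut.
Start: joints at [-1.357, 0.264, 1.604, -0, 1.274, -0.037], TCP at [0.168, -0.654, 0.231] pointing down, gripper open.
Joint ranges: [-2.63, 2.63], [-0.94, 2.18], [0.31, 2.57], [-1.31, 4.45], [0, 2.66], [-2.55, 2.55]. Speed limits (rad/s): [2.57, 2.57, 3.14, 3.14, 3.14, 3.14].

INTERFACE

Orientations are given as a rotation vector (axis times angle).
In Python, from workcell import read_state, read_camera, calibration, finish_job gives the robot as it stands.
- The arm moves only by the tool step_arm, never from a script. Its argument "commands" is a list of rows, each an object of numbers: "fingers": the gripper's target within -1 to 1 (shut at 1, half-way at 0, fully open at -1); "dx", "dy", "dz": the shift along the tool's x, y, z in m; "roll": the turn about the tool's z in degrees. In form: [{"fingers": .., "dx": .., "dy": .., "dz": .., "roll": ..}, ...]. A call has 1 to 8 rows; each row is the pose to reach, as a shift and turn from the pose commanded when the call began, along the tool's axes at that moment; what a row does not reach only later rows make up. A row lasts 1/8 s, in which the tool goes at most 62.5 mm and 10.7 degrees, less where a joint would pass 70% of its speed; a pose out of reach is approached as far as the arm can. A call with a gripper value outside its range is refused whole. The fingers move at their own pace and stop on an object; "squeeze" is the grip in N (left out, the last holds). Time passes only in rows, so rows that repeat a pose let the fingers close. It gives the time, the measured TCP pose, the force, the opening and the grip force at its end, in the units of the state.
- read_state(): the state, without advancing time (a new reading comes with each control period).
- read_camera(name): name is "side" or "top"; returns (picture, depth): 400x640x3 uint8, blue, green, red; 400x640 float32, m along the optical axis (not along the pixel's ray), 0 where there is no reading.
- calibration(name): a dict with "intrinsics" (3x3 intrinsics, pixels), "k1" (the pictures are not rectified: a ray, as slopes to the right and down, at radius r is drawn at 1 + k1 r^2 times it, then the intrinsics apply), "world_to_cam" (4x4, takes a point from world to camera coordinates). Camera axes: x right, y up, looking along -z (the intrinsics and any distortion apply to the point x, -y, -z); pixel columns grow to the right and rows downward; lengths in m; the calibration is good to about 2 mm. A picture is of the moment at which its call begins. calibration takes no time and is no camera call.
- finish_job(): hands the job in; it is judged then, once.
The state is a dict: "time": time; "q": joint angles; "joint_vel": joint speeds; "joint_torque": joint torques, N m; "tool_pos": TCP position; "tcp_rot": TCP orientation; "wrist_force": force on the tool from outside, world axes, zero at the start; "torque": the same for the moment, N m; "width": opening from 0.0 (shut) to 1.0 (fully open); "grip_force": force on a finger pad.
Only numpy, scipy, OpenCV 4.12 (cv2) and the standard library are available. Lean on these libraries where they do the work, as an engineer would, in place of code of your own. Each camera call takes 0.05 s, during which the arm holds its last target. There are 200 camera calls.

## Working session

There is one attempt and no reset: what is moved stays moved. The work goes in short steps, Python scripts to look and compute and a tool call to move; the robot and the scene stay as the last step left them, time stands still between calls to the robot, and variables do not carry over. Pictures are saved under pics/ and viewed, at most 10 in all, crops included, and the job is handed in when it is done.

Besides the shell and the picture viewer there is one more tool, called after "Emit:" in YAML: its name, and indented under it one key for each argument. step_arm: Moves the arm, as the interface text tells. Its arguments: {"type":"object","properties":{"commands":{"type":"array","items":{"type":"object","properties":{"fingers":{"type":"number"},"dx":{"type":"number"},"dy":{"type":"number"},"dz":{"type":"number"},"roll":{"type":"number"}}}},"squeeze":{"type":"number"}},"required":["commands"]}

```bash
mkdir -p pics
cat > h.py <<'E'
import numpy as np, cv2
from workcell import *
from scipy.spatial.transform import Rotation as R
def cloud(name):
    im,d=read_camera(name); c=calibration(name); K=np.array(c["intrinsics"]); 
    h,w=d.shape; u,v=np.meshgrid(np.arange(w),np.arange(h))
    x,y=(u-K[0,2])/K[0,0],(v-K[1,2])/K[1,1]; a,b=x.copy(),y.copy()
    for _ in range(10):
        f=1+c["k1"]*(a*a+b*b); a,b=x/f,y/f
    P=np.stack([a*d,-b*d,-d,np.ones_like(d)],-1)@np.linalg.inv(np.array(c["world_to_cam"])).T
    P=P[...,:3]; P[d==0]=np.nan
    return im,P
def state():
    s=read_state(); return {k:np.round(s[k],4).tolist() for k in("time","q","tool_pos","tcp_rot","wrist_force","width","grip_force")}
E
python3 - <<'E'
from h import *
for n in("side","top"):
    im,P=cloud(n); cv2.imwrite(f"pics/{n}0.png",im); np.savez(f"{n}0.npz",im=im,P=P)
    print(n,calibration(n)["intrinsics"],np.linalg.inv(np.array(calibration(n)["world_to_cam"])).round(3).tolist())
print(state(), R.from_rotvec(read_state()["tcp_rot"]).as_matrix().round(3))
E
```

```text
side [[512.54020418   0.         323.2981795 ]
 [  0.         512.54020418 206.00310137]
 [  0.           0.           1.        ]] [[0.824, 0.387, -0.413, 0.201], [-0.566, 0.564, -0.601, -0.679], [0.001, 0.729, 0.684, 0.782], [0.0, 0.0, 0.0, 1.0]]
top [[473.71128064   0.         313.32670092]
 [  0.         473.71128064 200.19102172]
 [  0.           0.           1.        ]] [[0.015, 0.98, -0.197, 0.432], [-1.0, 0.016, 0.002, -0.053], [0.005, 0.197, 0.98, 1.043], [0.0, 0.0, 0.0, 1.0]]
{'time': 0.1, 'q': [-1.3569, 0.2647, 1.6053, 0.0, 1.2737, -0.0369], 'tool_pos': [0.1674, -0.6532, 0.2301], 'tcp_rot': [-3.1149, -0.3927, 0.0003], 'wrist_force': [0.1781, -1.0209, -0.4488], 'width': 1.0009, 'grip_force': 0.0} [[ 0.969  0.248 -0.   ]
 [ 0.248 -0.969  0.002]
 [ 0.    -0.002 -1.   ]]
```

View pics/side0.png

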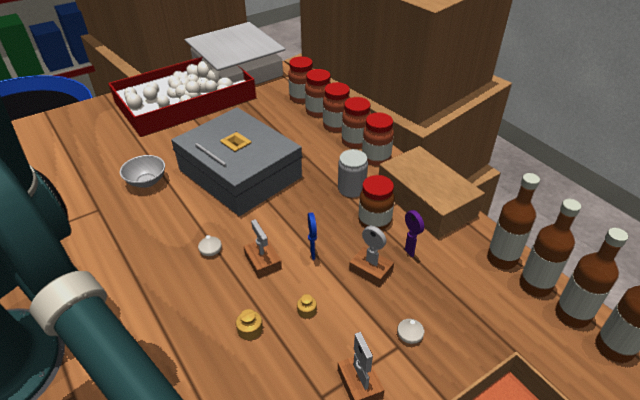

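View pics/top0.png

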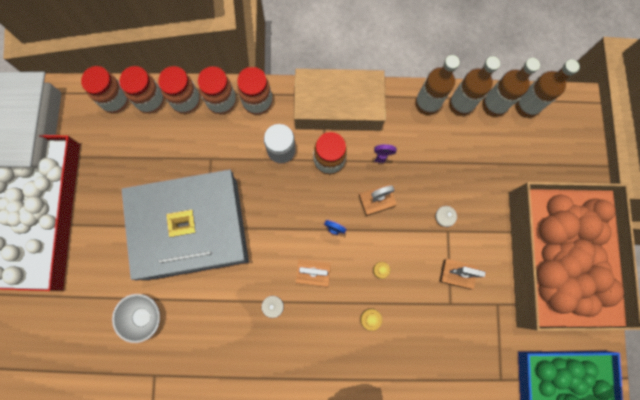

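The round-bow key (side 373,240; top 383,193) stands between the red jar and the purple decoy. The lock plate is at side (236,141) and top (180,223). Next I measure both.

Run:
```python
from h import *
D={n:dict(np.load(n+"0.npz")) for n in("side","top")}
def reg(n,u0,u1,v0,v1,f):
    im=D[n]["im"][v0:v1,u0:u1].astype(int);P=D[n]["P"][v0:v1,u0:u1]
    m=f(im)&np.isfinite(P[...,0]); return P[m]
grey=lambda i:(i.max(-1)-i.min(-1)<30)
org=lambda i:(i[...,2]-i[...,0]>60)
yel=lambda i:(i[...,2]-i[...,0]>100)
def rect(p,t):
    r=cv2.minAreaRect((p[:,:2]*1000).astype(np.float32)); print(t,len(p),np.round(r[0],1),np.round(r[1],1),round(r[2],1),"z",np.percentile(p[:,2],[5,50,95]).round(4))
for n,b in(("side",(345,400,220,290)),("top",(355,402,180,218))):
    p=reg(n,*b,grey); p=p[(p[:,2]>.06)&(p[:,2]<.14)]; rect(p,n+" bow")
    c=p[:,:2].mean(0);w,V=np.linalg.eigh(np.cov((p[:,:2]-c).T)); print(p.mean(0).round(4),np.sqrt(w).round(4),"dir",np.degrees(np.arctan2(V[1,1],V[0,1])))
    p=reg(n,*b,org); p=p[(p[:,2]>.018)&(p[:,2]<.034)]; rect(p,n+" stand")
for n,b in(("side",(215,258,128,156)),("top",(160,200,205,240))):
    p=reg(n,*b,yel); rect(p,n+" plate")
    q=p[p[:,2]>np.median(p[:,2])-.004]; rect(q,n+" plate top")
for n,b in(("side",(170,305,105,215)),("top",(118,250,168,282))):
    p=reg(n,*b,grey); p=p[(p[:,2]>.075)&(p[:,2]<.1)];rect(p,n+" box")
a=cv2.resize(D["side"]["im"][215:295,335:435],None,fx=4,fy=4,interpolation=cv2.INTER_CUBIC)
b=cv2.resize(D["top"]["im"][130:225,345:425],None,fx=4,fy=4)[:380,:320]
c=cv2.resize(D["top"]["im"][200:247,158:203],None,fx=6,fy=6)
H=max(a.shape[0],380); z=np.zeros((600,800,3),np.uint8); z[:320,:400]=a; z[:380,400:720]=b; z[320:600,:270]=c[:280]
cv2.imwrite("pics/crop.png",z)
```

```text
side bow 451 [ 642.5 -199.5] [16.2 47.8] 20.8 z [0.0637 0.0989 0.1179]
[ 0.641  -0.2021  0.0965] [0.0027 0.0115] dir 111.01959323082191
side stand 543 [ 643.5 -198.2] [51.6 72.1] 18.1 z [0.0248 0.027  0.0294]
top bow 173 [ 639.9 -195.9] [13.8 44.3] 18.2 z [0.0652 0.1103 0.1194]
[ 0.639  -0.1938  0.1043] [0.0033 0.0114] dir 108.3567845572123
top stand 520 [ 642.2 -196.2] [50.8 71.7] 18.5 z [0.0229 0.0265 0.0292]
side plate 221 [573.2 210.9] [46.2 55.3] 9.3 z [0.0916 0.0978 0.1   ]
side plate top 203 [573.2 210.9] [46.2 55.3] 9.3 z [0.0958 0.0979 0.1001]
top plate 380 [571.2 214.2] [45. 51.] 12.1 z [0.0938 0.0969 0.0995]
top plate top 367 [571.2 214.2] [45. 51.] 12.1 z [0.094  0.097  0.0995]
side box 5419 [572.4 212.2] [193.7 237.8] 11.5 z [0.0813 0.092  0.0944]
top box 9603 [571.2 214.5] [191.5 230.7] 11.0 z [0.088  0.0911 0.094 ]
```

View pics/crop.png

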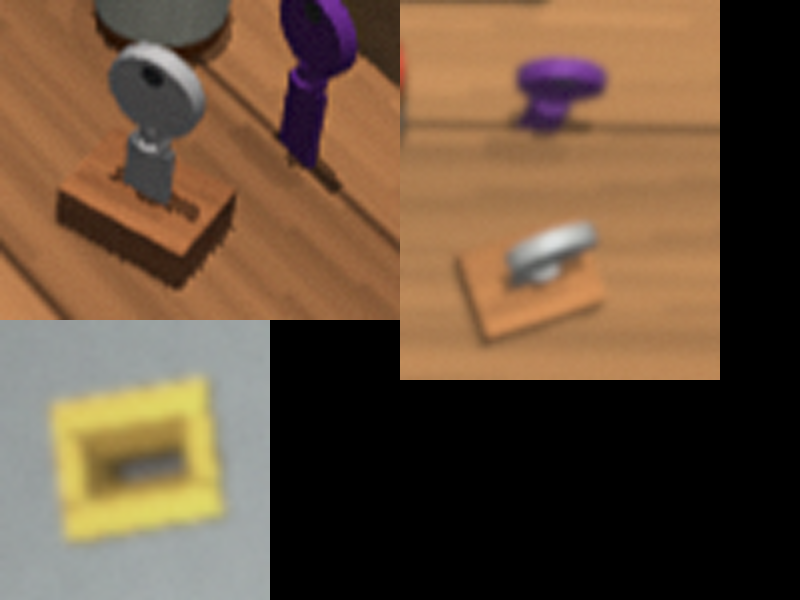

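The crop confirms it. The round bow sits on a flat, narrow blade (about half the bow's width), so this is key_narrow, at about (0.642, -0.197) with yaw 18.4°. The keyhole is at (0.572, 0.213, 0.097) with yaw 11°. Moving above the key.

Emit:
step_arm:
  commands:
    - {"dx": 0.573, "dy": -0.324, "dz": 0, "roll": -94, "fingers": 0}
    - {"dx": 0.573, "dy": -0.324, "dz": 0, "roll": -94, "fingers": 0}
    - {"dx": 0.573, "dy": -0.324, "dz": 0, "roll": -94, "fingers": 0}
    - {"dx": 0.573, "dy": -0.324, "dz": 0, "roll": -94, "fingers": 0}
    - {"dx": 0.573, "dy": -0.324, "dz": 0, "roll": -94, "fingers": 0}
    - {"dx": 0.573, "dy": -0.324, "dz": 0, "roll": -94, "fingers": 0}
    - {"dx": 0.573, "dy": -0.324, "dz": 0, "roll": -94, "fingers": 0}
    - {"dx": 0.573, "dy": -0.324, "dz": 0, "roll": -94, "fingers": 0}

```text
time: 1.1
tool_pos: [0.529, -0.3057, 0.2309]
tcp_rot: [-2.005, -2.418, 0.0]
wrist_force: [0.8, -1.2, 0.1]
width: 0.501
grip_force: 0.0
```

```bash
cat > go.py <<'E'
import sys
from h import *
# go.py x y z yawdeg(of tool y): shift & roll in current tool axes
s=read_state(); M=R.from_rotvec(s["tcp_rot"]).as_matrix(); t=np.array([float(a) for a in sys.argv[1:4]])
y=np.degrees(np.arctan2(M[1,1],M[0,1])); print(state()); print("yaw",y,"d",(M.T@(t-s["tool_pos"])).round(4),"roll",(y-float(sys.argv[4])+180)%360-180)
E
python3 go.py .642 -.197 .15 18.4
```

```text
{'time': 1.1, 'q': [-0.5647, 0.1446, 1.747, -0.0002, 1.2504, -0.7508], 'tool_pos': [0.529, -0.3057, 0.2309], 'tcp_rot': [-2.005, -2.4181, 0.0004], 'wrist_force': [0.8429, -1.1529, 0.1122], 'width': 0.501, 'grip_force': 0.0}
yaw 10.670176829649565 d [0.0859 0.1312 0.0809] roll -7.729823170350443
```

Emit:
step_arm:
  commands:
    - {"dx": 0.086, "dy": 0.131, "dz": 0.081, "roll": -7.7, "fingers": 0}
    - {"dx": 0.086, "dy": 0.131, "dz": 0.081, "roll": -7.7, "fingers": 0}
    - {"dx": 0.086, "dy": 0.131, "dz": 0.081, "roll": -7.7, "fingers": 0}
    - {"dx": 0.086, "dy": 0.131, "dz": 0.081, "roll": -7.7, "fingers": 0}
    - {"dx": 0.086, "dy": 0.131, "dz": 0.081, "roll": -7.7, "fingers": 0}

```text
time: 1.72
tool_pos: [0.6411, -0.1995, 0.1498]
tcp_rot: [-1.845, -2.542, 0.001]
wrist_force: [0.5, -0.0, 0.1]
width: 0.504
grip_force: 0.0
```

```bash
python3 go.py .642 -.197 .075 18.4
python3 - <<'E'
from h import *
im,P=cloud("side"); cv2.imwrite("pics/side1.png",cv2.resize(im[130:290,270:470],None,fx=3,fy=3))
E
```

```text
{'time': 1.725, 'q': [-0.3384, 0.3158, 1.6921, -0.0006, 1.1349, -0.6533], 'tool_pos': [0.6411, -0.1995, 0.1498], 'tcp_rot': [-1.8448, -2.5416, 0.0014], 'wrist_force': [0.5342, -0.0373, 0.0923], 'width': 0.5036, 'grip_force': 0.0}
yaw 18.05243055896867 d [0.002  0.0017 0.0748] roll -0.34756944103133947
```

View pics/side1.png

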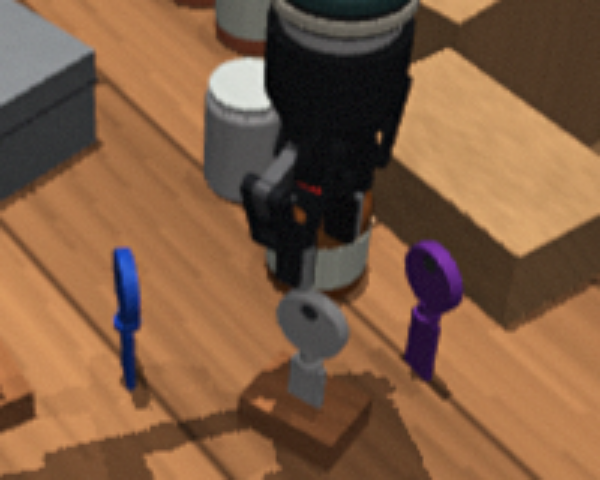

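The fingers straddle the bow (pixel ~312,325) and are clear of the jar and the purple decoy. Descending and gripping.

Emit:
step_arm:
  commands:
    - {"dx": 0.001, "dy": 0.001, "dz": 0.04, "roll": -0.3, "fingers": 0}
    - {"dx": 0.001, "dy": 0.001, "dz": 0.075, "roll": -0.3, "fingers": 0}
    - {"dx": 0.001, "dy": 0.001, "dz": 0.075, "roll": -0.3, "fingers": 0}
    - {"dx": 0.001, "dy": 0.001, "dz": 0.075, "roll": -0.3, "fingers": 0.3}
    - {"dx": 0.001, "dy": 0.001, "dz": 0.075, "roll": -0.3, "fingers": 1}
    - {"dx": 0.001, "dy": 0.001, "dz": 0.075, "roll": -0.3, "fingers": 1}
    - {"dx": 0.001, "dy": 0.001, "dz": 0.075, "roll": -0.3, "fingers": 1}
    - {"dx": 0.001, "dy": 0.001, "dz": 0.075, "roll": -0.3, "fingers": 1}
  squeeze: 60

```text
time: 2.78
tool_pos: [0.6441, -0.199, 0.0782]
tcp_rot: [1.836, 2.543, 0.001]
wrist_force: [-0.2, -1.9, 6.8]
width: 0.106
grip_force: 59.4
```

```bash
python3 go.py .642 -.197 .075 18.4
```

```text
{'time': 2.775, 'q': [-0.3364, 0.3847, 1.743, -0.0006, 1.009, -0.656], 'tool_pos': [0.6441, -0.199, 0.0782], 'tcp_rot': [1.8365, 2.5431, 0.0014], 'wrist_force': [-0.1851, -1.8648, 6.8234], 'width': 0.1065, 'grip_force': 59.3533}
yaw 18.330562371542143 d [ 0.0026 -0.0014  0.0032] roll -0.06943762845784818
```

Emit:
step_arm:
  commands:
    - {"dz": -0.015, "fingers": 1}
    - {"dz": -0.03, "fingers": 1}
    - {"dz": -0.05, "fingers": 1}
    - {"dz": -0.1, "fingers": 1}
    - {"dz": -0.145, "fingers": 1}
    - {"dz": -0.145, "fingers": 1}
    - {"dz": -0.145, "fingers": 1}

```text
invalid input
```

```bash
python3 go.py .572 .2125 .22 11
python3 - <<'E'
from h import *
im,P=cloud("side"); cv2.imwrite("pics/side2.png",cv2.resize(im[80:290,270:470],None,fx=2.8,fy=2.8))
E
```

```text
{'time': 2.775, 'q': [-0.3364, 0.3847, 1.743, -0.0006, 1.009, -0.656], 'tool_pos': [0.6441, -0.199, 0.0782], 'tcp_rot': [1.8365, 2.5431, 0.0014], 'wrist_force': [-0.1851, -1.8648, 6.8234], 'width': 0.1065, 'grip_force': 59.3533}
yaw 18.330562371542143 d [ 0.4128  0.0615 -0.143 ] roll 7.3305623715421575
```

View pics/side2.png

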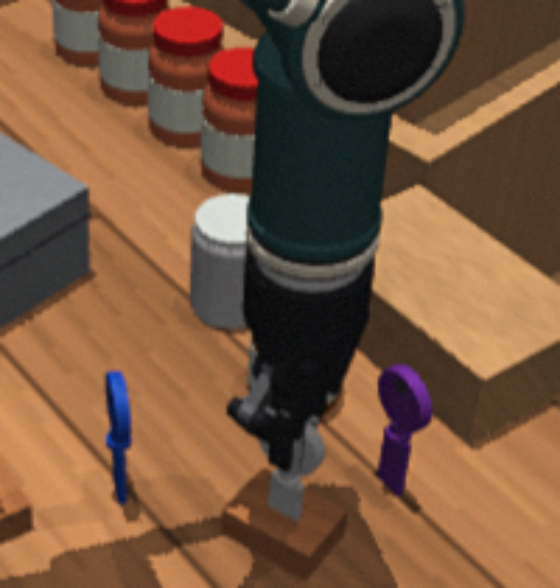

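The fingers hold the bow. The call was refused because every field is required, so I resend the lift with all of them.

Emit:
step_arm:
  commands:
    - {"dx": 0, "dy": 0, "roll": 0, "dz": -0.015, "fingers": 1}
    - {"dx": 0, "dy": 0, "roll": 0, "dz": -0.03, "fingers": 1}
    - {"dx": 0, "dy": 0, "roll": 0, "dz": -0.05, "fingers": 1}
    - {"dx": 0, "dy": 0, "roll": 0, "dz": -0.1, "fingers": 1}
    - {"dx": 0, "dy": 0, "roll": 0, "dz": -0.145, "fingers": 1}
    - {"dx": 0, "dy": 0, "roll": 0, "dz": -0.145, "fingers": 1}
    - {"dx": 0, "dy": 0, "roll": 0, "dz": -0.145, "fingers": 1}

```text
time: 3.7
tool_pos: [0.6415, -0.1979, 0.2204]
tcp_rot: [-1.839, -2.546, 0.0]
wrist_force: [-0.7, -0.5, -2.3]
width: 0.113
grip_force: 59.6
```

```bash
python3 go.py .572 .2125 .22 11
python3 - <<'E'
from h import *
im,P=cloud("side"); cv2.imwrite("pics/side2b.png",cv2.resize(im[80:290,270:470],None,fx=2.8,fy=2.8)); np.savez("s2.npz",im=im,P=P)
E
```

```text
{'time': 3.7, 'q': [-0.3363, 0.2641, 1.6239, 0.0, 1.2543, -0.656], 'tool_pos': [0.6415, -0.1979, 0.2204], 'tcp_rot': [-1.8392, -2.5461, 0.0003], 'wrist_force': [-0.7441, -0.4708, -2.2888], 'width': 0.1127, 'grip_force': 59.5966}
yaw 18.3154290592887 d [0.4114 0.0629 0.0005] roll 7.315429059288704
```

View pics/side2b.png

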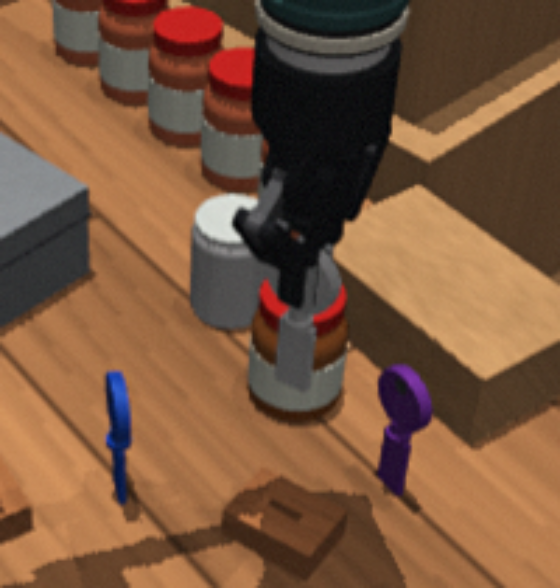

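The key is out of the stand and hangs upright in the grip. Carrying it over the lock.

Emit:
step_arm:
  commands:
    - {"dx": 0.411, "dy": 0.063, "roll": 7.3, "dz": 0, "fingers": 1}
    - {"dx": 0.411, "dy": 0.063, "roll": 7.3, "dz": 0, "fingers": 1}
    - {"dx": 0.411, "dy": 0.063, "roll": 7.3, "dz": 0, "fingers": 1}
    - {"dx": 0.411, "dy": 0.063, "roll": 7.3, "dz": 0, "fingers": 1}
    - {"dx": 0.411, "dy": 0.063, "roll": 7.3, "dz": 0, "fingers": 1}
    - {"dx": 0.411, "dy": 0.063, "roll": 7.3, "dz": 0, "fingers": 1}
    - {"dx": 0.411, "dy": 0.063, "roll": 7.3, "dz": 0, "fingers": 1}
    - {"dx": 0.411, "dy": 0.063, "roll": 7.3, "dz": 0, "fingers": 1}

```text
time: 4.75
tool_pos: [0.5705, 0.2144, 0.2177]
tcp_rot: [-1.991, -2.426, 0.006]
wrist_force: [0.3, -0.3, -0.9]
width: 0.112
grip_force: 59.5
```

Emit:
step_arm:
  commands:
    - {"dx": 0, "dy": 0, "roll": 0, "dz": 0, "fingers": 1}
    - {"dx": 0, "dy": 0, "roll": 0, "dz": 0, "fingers": 1}

```text
time: 5.0
tool_pos: [0.5727, 0.2105, 0.2194]
tcp_rot: [-1.999, -2.422, 0.003]
wrist_force: [-1.0, 0.1, -0.9]
width: 0.109
grip_force: 59.5
```

```bash
python3 go.py .572 .2125 .22 11
python3 - <<'E'
from h import *
im,P=cloud("side"); cv2.imwrite("pics/side3.png",cv2.resize(im[40:200,140:340],None,fx=3,fy=3)); np.savez("s3.npz",im=im,P=P)
i=im.astype(int); g=(i.max(-1)-i.min(-1)<30)&(i.mean(-1)>70); m=g&(abs(P[...,0]-.572)<.05)&(abs(P[...,1]-.2125)<.05)
for z in np.arange(.115,.24,.01):
    p=P[m&(abs(P[...,2]-z)<.005)]
    if len(p)>5: print(round(z,3),len(p),p[:,:2].mean(0).round(4),np.ptp(p[:,:2],axis=0).round(4))
q=P[m&(P[...,2]>.11)]; print("zmin",np.percentile(q[:,2],[1,5]))
E
```

```text
{'time': 5.0, 'q': [0.3116, 0.1513, 1.7609, -0.0004, 1.2311, 0.121], 'tool_pos': [0.5727, 0.2105, 0.2194], 'tcp_rot': [-1.9994, -2.4224, 0.0026], 'wrist_force': [-0.9914, 0.1477, -0.9122], 'width': 0.1085, 'grip_force': 59.4704}
yaw 10.92788658911382 d [ 0.0021 -0.0003 -0.0006] roll -0.07211341088617473
0.155 12 [0.5719 0.2049] [0.0097 0.0243]
0.165 21 [0.5719 0.208 ] [0.0123 0.0284]
0.175 15 [0.5734 0.2022] [0.0105 0.0256]
0.185 13 [0.575 0.2  ] [0.0081 0.0059]
0.195 8 [0.5733 0.2016] [0.006  0.0066]
0.205 32 [0.5699 0.2065] [0.0158 0.0141]
0.235 13 [0.5749 0.1924] [0.0384 0.0268]
zmin [0.15232878 0.1654931 ]
```

View pics/side3.png

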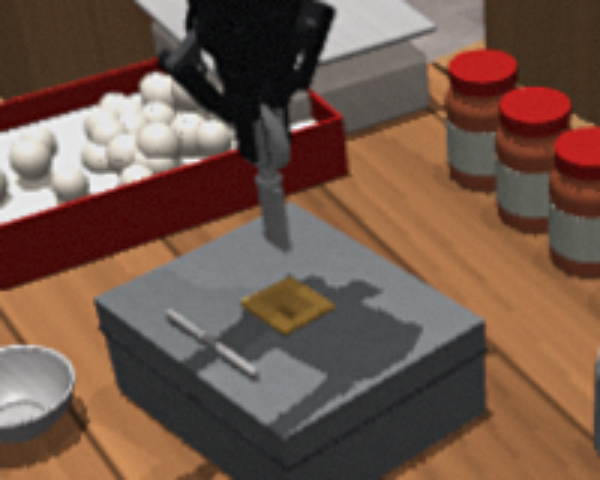

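The key hangs upright above the plate, with the blade tip at crop pixel ~(285,248). I check the blade's sideways offset relative to the plate.

Run:
```python
from h import *
P=np.load("s3.npz")["P"]; c=np.linalg.inv(np.array(calibration("side")["world_to_cam"]))[:3,3]
a=np.radians(11);n=np.array([np.cos(a),np.sin(a),0]);e=np.array([-np.sin(a),np.cos(a),0])
t=np.array([.5727,.2105,.2194])
m=(P[...,2]>.125)&(P[...,2]<.215)&(np.hypot(P[...,0]-.572,P[...,1]-.21)<.04)
vs,us=np.nonzero(m)
d=P[m]-c; p0=t-.003*n; q=c+d*(((p0-c)@n)/(d@n))[:,None]; y=(q-t)@e
for v in np.unique(vs):
    s=vs==v; print(v,us[s].min(),us[s].max(),s.sum(),"z",q[s][:,2].mean().round(4),"y",(y[s].min()*1e3).round(1),(y[s].max()*1e3).round(1))
print(((P[m]-t)@n).mean())
```

```text
97 226 232 6 z 0.2131 y -15.4 6.7
98 225 232 8 z 0.2097 y -14.9 11.0
99 225 232 8 z 0.2071 y -14.3 11.6
100 225 233 9 z 0.2053 y -17.5 12.1
101 225 232 8 z 0.2018 y -13.3 12.7
102 225 232 8 z 0.1992 y -12.8 13.3
103 226 233 8 z 0.1981 y -15.9 10.1
104 226 233 8 z 0.1955 y -15.4 10.7
105 226 233 8 z 0.1928 y -14.9 11.2
106 226 233 8 z 0.1901 y -14.4 11.8
107 226 233 8 z 0.1874 y -13.9 12.4
108 226 235 10 z 0.1864 y -20.7 13.0
109 226 235 10 z 0.1836 y -20.2 13.6
110 227 235 9 z 0.1818 y -19.7 10.3
111 227 235 9 z 0.1791 y -19.1 10.9
112 227 235 9 z 0.1763 y -18.6 11.5
113 227 235 9 z 0.1736 y -18.1 12.1
114 227 235 9 z 0.1708 y -17.6 12.7
115 227 236 10 z 0.1689 y -20.8 13.3
116 228 236 9 z 0.167 y -20.3 10.0
117 228 236 9 z 0.1642 y -19.7 10.6
118 228 236 9 z 0.1614 y -19.2 11.2
119 228 236 9 z 0.1586 y -18.7 11.7
120 230 236 7 z 0.1576 y -18.2 4.6
121 231 236 6 z 0.1557 y -17.7 1.3
122 233 237 5 z 0.1556 y -20.9 -5.8
123 235 236 2 z 0.1537 y -16.6 -12.9
-0.0023570996465379977
```

The blade is centred on the TCP to within a couple of millimetres. Lowering it gradually into the flare.

Emit:
step_arm:
  commands:
    - {"dx": 0.002, "dy": 0, "roll": 0, "dz": 0.02, "fingers": 1}
    - {"dx": 0.002, "dy": 0, "roll": 0, "dz": 0.035, "fingers": 1}
    - {"dx": 0.002, "dy": 0, "roll": 0, "dz": 0.048, "fingers": 1}
    - {"dx": 0.002, "dy": 0, "roll": 0, "dz": 0.053, "fingers": 1}
    - {"dx": 0.002, "dy": 0, "roll": 0, "dz": 0.058, "fingers": 1}
    - {"dx": 0.002, "dy": 0, "roll": 0, "dz": 0.058, "fingers": 1}

```text
time: 5.8
tool_pos: [0.5725, 0.2139, 0.1622]
tcp_rot: [-1.998, -2.424, 0.0]
wrist_force: [0.4, 0.8, -1.6]
width: 0.108
grip_force: 59.5
```

```bash
python3 go.py .572 .2125 .133 11
```

```text
{'time': 5.8, 'q': [0.3168, 0.1961, 1.818, -0.0, 1.1276, 0.1244], 'tool_pos': [0.5725, 0.2139, 0.1622], 'tcp_rot': [-1.9978, -2.4245, 0.0002], 'wrist_force': [0.4399, 0.8068, -1.6009], 'width': 0.1084, 'grip_force': 59.4862}
yaw 11.02079329033659 d [-0.0012 -0.0007  0.0292] roll 0.020793290336598602
```

Emit:
step_arm:
  commands:
    - {"dx": -0.001, "dy": 0, "roll": 0, "dz": 0.002, "fingers": 1}
    - {"dx": -0.001, "dy": 0, "roll": 0, "dz": 0.005, "fingers": 1}
    - {"dx": -0.001, "dy": 0, "roll": 0, "dz": 0.008, "fingers": 1}
    - {"dx": -0.001, "dy": 0, "roll": 0, "dz": 0.011, "fingers": 1}
    - {"dx": -0.001, "dy": 0, "roll": 0, "dz": 0.014, "fingers": 1}
    - {"dx": -0.001, "dy": 0, "roll": 0, "dz": 0.014, "fingers": 1}

```text
time: 6.55
tool_pos: [0.5724, 0.2127, 0.1478]
tcp_rot: [-1.998, -2.424, 0.001]
wrist_force: [-0.4, 0.5, -1.8]
width: 0.11
grip_force: 59.5
```

```bash
python3 go.py .572 .2125 .133 11
```

```text
{'time': 6.55, 'q': [0.3151, 0.2085, 1.8313, 0.0, 1.1025, 0.1228], 'tool_pos': [0.5724, 0.2127, 0.1478], 'tcp_rot': [-1.9977, -2.4241, 0.0011], 'wrist_force': [-0.4032, 0.4712, -1.8203], 'width': 0.1101, 'grip_force': 59.4846}
yaw 11.015508877457505 d [-0.0002 -0.0004  0.0148] roll 0.015508877457506287
```

The tip is about 21 mm in, past the flare, with no contact force. Continuing to the floor.

Emit:
step_arm:
  commands:
    - {"dx": 0, "dy": 0, "roll": 0, "dz": 0.004, "fingers": 1}
    - {"dx": 0, "dy": 0, "roll": 0, "dz": 0.008, "fingers": 1}
    - {"dx": 0, "dy": 0, "roll": 0, "dz": 0.011, "fingers": 1}
    - {"dx": 0, "dy": 0, "roll": 0, "dz": 0.013, "fingers": 1}
    - {"dx": 0, "dy": 0, "roll": 0, "dz": 0.015, "fingers": 1}
    - {"dx": 0, "dy": 0, "roll": 0, "dz": 0.016, "fingers": 1}
    - {"dx": 0, "dy": 0, "roll": 0, "dz": 0.016, "fingers": 1}

```text
time: 7.42
tool_pos: [0.5727, 0.2129, 0.1323]
tcp_rot: [1.998, 2.424, 0.0]
wrist_force: [-0.1, -0.6, -1.4]
width: 0.112
grip_force: 59.5
```

```bash
python3 go.py .572 .2125 .133 11
```

```text
{'time': 7.425, 'q': [0.3151, 0.2232, 1.8443, 0.0, 1.0739, 0.1228], 'tool_pos': [0.5727, 0.2129, 0.1323], 'tcp_rot': [1.998, 2.4243, 0.0003], 'wrist_force': [-0.1131, -0.5681, -1.3682], 'width': 0.1116, 'grip_force': 59.4951}
yaw 11.013113890649361 d [-0.0002 -0.0008 -0.0007] roll 0.013113890649350424
```

Not on the floor yet, so I feel for it in 2 mm steps.

Emit:
step_arm:
  commands:
    - {"dx": 0, "dy": 0, "roll": 0, "dz": 0.002, "fingers": 1}
    - {"dx": 0, "dy": 0, "roll": 0, "dz": 0.003, "fingers": 1}
    - {"dx": 0, "dy": 0, "roll": 0, "dz": 0.004, "fingers": 1}
    - {"dx": 0, "dy": 0, "roll": 0, "dz": 0.004, "fingers": 1}

```text
time: 7.92
tool_pos: [0.5733, 0.213, 0.1321]
tcp_rot: [1.997, 2.424, 0.002]
wrist_force: [-6.1, -2.4, 14.8]
width: 0.107
grip_force: 61.9
```

The floor is reached (about 15 N, TCP stopped at 0.132). I relax the load and turn clockwise.

Emit:
step_arm:
  commands:
    - {"dx": 0, "dy": 0, "roll": 0, "dz": -0.003, "fingers": 1}
    - {"dx": 0, "dy": 0, "roll": 8, "dz": -0.003, "fingers": 1}
    - {"dx": 0, "dy": 0, "roll": 16, "dz": -0.003, "fingers": 1}
    - {"dx": 0, "dy": 0, "roll": 24, "dz": -0.003, "fingers": 1}
    - {"dx": 0, "dy": 0, "roll": 32, "dz": -0.003, "fingers": 1}
    - {"dx": 0, "dy": 0, "roll": 40, "dz": -0.003, "fingers": 1}
    - {"dx": 0, "dy": 0, "roll": 40, "dz": -0.003, "fingers": 1}

```text
time: 8.8
tool_pos: [0.5729, 0.2131, 0.1321]
tcp_rot: [-2.705, -1.597, -0.001]
wrist_force: [-1.4, -0.4, 5.5]
width: 0.111
grip_force: 60.4
```

```bash
python3 go.py .572 .2125 .132 -69;python3 -c "
from h import *;print(read_state()['torque'])"
```

```text
{'time': 8.8, 'q': [0.3152, 0.2235, 1.8444, 0.0004, 1.0729, 0.8195], 'tool_pos': [0.5729, 0.2131, 0.1321], 'tcp_rot': [-2.7054, -1.5966, -0.0014], 'wrist_force': [-1.3506, -0.4019, 5.5269], 'width': 0.1111, 'grip_force': 60.4277}
yaw -28.90575079295871 d [-0.001  -0.0005  0.0001] roll 40.09424920704129
[0.01057767 0.45791283 0.01236892]
```

Emit:
step_arm:
  commands:
    - {"dx": 0, "dy": 0, "roll": 8, "dz": 0, "fingers": 1}
    - {"dx": 0, "dy": 0, "roll": 16, "dz": 0, "fingers": 1}
    - {"dx": 0, "dy": 0, "roll": 24, "dz": 0, "fingers": 1}
    - {"dx": 0, "dy": 0, "roll": 32, "dz": 0, "fingers": 1}
    - {"dx": 0, "dy": 0, "roll": 40, "dz": 0, "fingers": 1}
    - {"dx": 0, "dy": 0, "roll": 44, "dz": 0, "fingers": 1}
    - {"dx": 0, "dy": 0, "roll": 44, "dz": 0, "fingers": 1}

```text
time: 9.68
tool_pos: [0.5731, 0.2133, 0.1322]
tcp_rot: [-3.106, -0.468, -0.002]
wrist_force: [-1.5, 0.5, 4.6]
width: 0.109
grip_force: 60.4
```

```bash
python3 go.py .572 .2125 .132 -69;python3 -c "
from h import *;print(read_state()['torque'])
im,P=cloud('top');cv2.imwrite('pics/top4.png',cv2.resize(im[160:290,110:260],None,fx=4,fy=4))"
```

```text
{'time': 9.675, 'q': [0.3153, 0.2236, 1.8442, 0.0007, 1.0724, 1.5864], 'tool_pos': [0.5731, 0.2133, 0.1322], 'tcp_rot': [-3.1056, -0.4683, -0.0019], 'wrist_force': [-1.4868, 0.4638, 4.6193], 'width': 0.1088, 'grip_force': 60.4224}
yaw -72.84983470479341 d [-0.0013  0.0005  0.0002] roll -3.849834704793409
[ 0.1194244   0.4190685  -0.03748263]
```

View pics/top4.png

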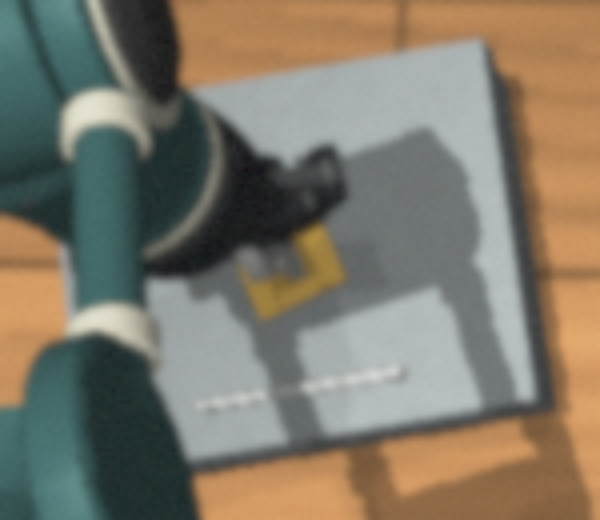

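The plate turns with the key: its lower edge (crop ~260,318 to 345,280) is at an angle to the box edge. The torque is still only friction, so I turn on until it rises.

Emit:
step_arm:
  commands:
    - {"dx": 0, "dy": 0, "roll": 3, "dz": 0, "fingers": 1}
    - {"dx": 0, "dy": 0, "roll": 6, "dz": 0, "fingers": 1}
    - {"dx": 0, "dy": 0, "roll": 6, "dz": 0, "fingers": 1}

```text
time: 10.1
tool_pos: [0.5731, 0.2134, 0.1321]
tcp_rot: [-3.126, -0.305, -0.002]
wrist_force: [-2.0, 0.5, 5.5]
width: 0.105
grip_force: 60.4
```

```bash
python3 go.py .572 .2125 .132 -69;python3 -c "
from h import *;print(read_state()['torque'])"
```

```text
{'time': 10.1, 'q': [0.3153, 0.2236, 1.8442, 0.0007, 1.0723, 1.691], 'tool_pos': [0.5731, 0.2134, 0.1321], 'tcp_rot': [-3.1258, -0.3055, -0.002], 'wrist_force': [-1.9861, 0.4516, 5.5053], 'width': 0.1051, 'grip_force': 60.4289}
yaw -78.83703972374526 d [-0.0013  0.0006  0.0001] roll -9.83703972374525
[0.25290482 0.40190147 0.00772222]
```

Emit:
step_arm:
  commands:
    - {"dx": 0, "dy": 0, "roll": 2, "dz": 0, "fingers": 1}
    - {"dx": 0, "dy": 0, "roll": 4, "dz": 0, "fingers": 1}
    - {"dx": 0, "dy": 0, "roll": 4, "dz": 0, "fingers": 1}

```text
time: 10.48
tool_pos: [0.5732, 0.2134, 0.1322]
tcp_rot: [-3.135, -0.199, -0.002]
wrist_force: [-1.5, 1.2, 5.6]
width: 0.108
grip_force: 61.1
```

```bash
python3 go.py .572 .2125 .132 -69;python3 -c "
from h import *;print(read_state()['torque'],read_state()['joint_torque'])"
```

```text
{'time': 10.475, 'q': [0.3156, 0.2236, 1.8442, 0.0003, 1.0723, 1.7592], 'tool_pos': [0.5732, 0.2134, 0.1322], 'tcp_rot': [-3.1346, -0.1995, -0.0023], 'wrist_force': [-1.5004, 1.2081, 5.552], 'width': 0.1085, 'grip_force': 61.0737}
yaw -82.7183413832123 d [-0.0013  0.0007  0.0002] roll -13.718341383212305
[0.25946057 0.40331509 0.68494733] [ -1.69034433 -43.35848808 -32.07214236  -0.22438116  -0.51892374
   0.78455178]
```

The torque jumped to 0.68 N m, so the lock is at its stop after 94° of tool turn (80° plus the play). Releasing and backing away.

Emit:
step_arm:
  commands:
    - {"dx": 0, "dy": 0, "roll": -1, "dz": 0, "fingers": 1}
    - {"dx": 0, "dy": 0, "roll": -1, "dz": 0, "fingers": 0.6}
    - {"dx": 0, "dy": 0, "roll": -1, "dz": 0, "fingers": 0.3}
    - {"dx": 0, "dy": 0, "roll": -1, "dz": 0, "fingers": 0.3}
    - {"dx": 0, "dy": 0, "roll": -1, "dz": 0, "fingers": 0.3}

```text
time: 11.1
tool_pos: [0.5726, 0.2127, 0.131]
tcp_rot: [3.134, 0.22, -0.0]
wrist_force: [-0.1, 0.5, 0.1]
width: 0.348
grip_force: 0.0
```

Emit:
step_arm:
  commands:
    - {"dx": 0, "dy": 0, "roll": 0, "dz": -0.02, "fingers": 0.3}
    - {"dx": 0, "dy": 0, "roll": 0, "dz": -0.05, "fingers": 0.3}
    - {"dx": 0, "dy": 0, "roll": 0, "dz": -0.1, "fingers": 0.3}
    - {"dx": 0, "dy": 0, "roll": 0, "dz": -0.15, "fingers": 0.3}
    - {"dx": 0, "dy": 0.06, "roll": 0, "dz": -0.15, "fingers": 0.3}
    - {"dx": 0, "dy": 0.12, "roll": 0, "dz": -0.15, "fingers": 0.3}
    - {"dx": 0, "dy": 0.18, "roll": 0, "dz": -0.15, "fingers": 0.3}
    - {"dx": 0, "dy": 0.18, "roll": 0, "dz": -0.15, "fingers": 0.3}

```text
time: 12.1
tool_pos: [0.5985, 0.0305, 0.2832]
tcp_rot: [3.133, 0.211, 0.003]
wrist_force: [-0.4, 0.6, 0.5]
width: 0.35
grip_force: 0.0
```

Run:
```python
from h import *
A,P=cloud("top"); B,Q=cloud("side")
i=A[205:242,158:203].astype(int); p=P[205:242,158:203]; m=(i[...,2]-i[...,0]>90)&np.isfinite(p[...,0]); r=cv2.minAreaRect((p[m][:,:2]*1000).astype(np.float32)); print(r)
z=np.zeros((400,800,3),np.uint8); z[:,:400]=cv2.resize(A[180:260,140:220],(400,400)); z[:,400:]=cv2.resize(B[90:190,190:290],(400,400)); cv2.imwrite("pics/end.png",z)
q=Q[90:190,190:290]; s=(q[...,2]>.11)&(q[...,2]<.3)&(np.hypot(q[...,0]-.572,q[...,1]-.2125)<.04); print(s.sum(),np.percentile(q[s][:,2],[1,99]))
```

```text
((571.347412109375, 214.12025451660156), (52.20470428466797, 45.977752685546875), 20.79929542541504)
395 [0.11316948 0.17426224]
```

View pics/end.png

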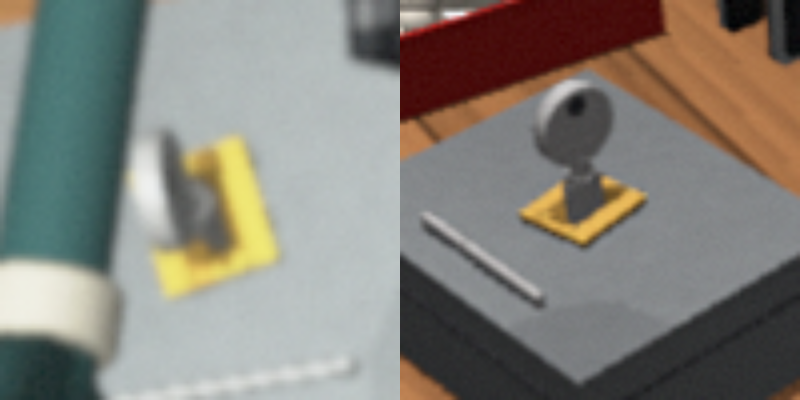

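The key stands upright and fully in, with its top at 0.174 m (0.173 expected). The plate has turned from 101° to 20.8°, which is 80°, the stop. The gripper is clear.

```bash
python3 -c "
from workcell import *;print(finish_job())"
```

```text
the job is handed in; nothing more can be done
None
```

The job is handed in: key_narrow (the round-bow key) is fully down in the keyhole, turned clockwise about 80° to the stop, and left standing with the gripper clear, after about 12 s of robot time.

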